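# Close down the pin-nailing station

### The arm

A 6-joint arm with a two-finger parallel gripper is mounted at the origin on the work surface. World frame = base frame: x ahead of the robot, y to its left, z up, the work surface at z = 0. Lengths are in mm, angles in rad, forces in N, time in s.
With the tool pointing down it reaches from about 300 to 775 mm from the base axis. Payload 14.6 kg.
Tool frame: the origin (TCP) lies midway between the tips of the shut fingers; the grasp point (between the pads) lies grasp_offset behind it (grasp_offset is the distance from the TCP to the grasp point, in mm); z points along the fingers, y is the line along which they close (so a half turn about z gives the same grasp; the last joint's range is limited). The gripper opens to 94 mm and grips with 3 to 60 N. Pads are 16 mm wide; open, the fingers measure 119 mm over their backs; the gripper's body (75 mm by 177 mm) begins 78 mm behind the grasp point.
Start: joints at [1.191, 0.3, 1.521, -0, 1.321, -0.067], TCP at [169.245, 523.302, 205.446] pointing down, gripper open.
Joint ranges: [-3.03, 3.03], [-0.79, 2.21], [0.23, 2.52], [-1.04, 4.18], [0, 3.07], [-2.55, 2.55]. Speed limits (rad/s): [2.22, 2.22, 2.57, 3.14, 3.14, 3.14].

### API

Orientations are given as [roll, pitch, yaw] about the fixed x, y, z axes, in that order (R = Rz(yaw) Ry(pitch) Rx(roll)).
In Python, from cell import * gives the robot as it stands. The module is installed in compiled form; this text tells all that it offers.
- The arm moves only by the shell command python3 -m jog 'ROWS' [FORCE]. ROWS is JSON, a list of rows, each a list of 3 entries, a list of its own where there are three numbers: the finger opening in mm, from 0 to 94, then the shift along the tool's x, y, z in units of 50 mm (1.0 is 50 mm), then the turn about the tool's z in units of 180 degrees (1.0 is 180 degrees). In form: [[fingers, [dx, dy, dz], twist], ...]. A call has 1 to 20 rows; each row shifts and turns the commanded pose from where the row before left it, along the tool's axes as they then stand; what a row does not reach is not made up. A row lasts 1/10 s, in which the tool goes at most 50 mm and 8.59 degrees, less where a joint would pass 70% of its speed; a pose out of reach is approached as far as the arm can. A call with a number of a shift or a turn outside -1 to 1 is refused whole. A call with a gripper value outside its range is refused whole. The fingers move at their own pace and stop on an object; FORCE is the grip in N (left out, the last holds). Time passes only in rows, so rows that do not move let the fingers close. It gives the time, the measured TCP pose, the force, the opening and the grip force at its end, in the units of the state.
- read_state(): the state, without advancing time (a new reading comes with each control period).
- camera(name): name is "scene" or "side" or "wrist"; returns the picture (384x512x3 uint8, red, green, blue); there is no depth.
- calibration(name): a dict with "mtx" (3x3 intrinsics, pixels), "cam_to_world" (4x4, takes a point from camera to world coordinates); the wrist camera has in their place "hand_eye" (4x4, takes a point from camera to tool coordinates, whose origin is the TCP and whose axes are the flange's). Camera axes: x right, y down, z forward; pixel columns grow to the right and rows downward; lengths in mm; the calibration is good to about 2 mm. The wrist camera is an equidistant fisheye: a pixel r from the principal point sees the ray r / f radians off the axis. A picture is of the moment at which its call begins: read the wrist's pose just before it. calibration takes no time and is no camera call.
- sign_off(): hands the job in; it is judged then, once.
Trained networks look in the newest picture that a camera, given by its name, has taken for a name from the list of things; names that differ only in an ending like _2 or _b are one class to them, and where a whole thing is asked for, a point or a joint stands for the part that bears it (a point fixed in the world has none). Each returns a list of dicts, best first, with "conf" (0 to 1); they miss things now and then, are a little off and sometimes report something else, mostly with a low value. They report only what shows in the picture. A call takes as long as a camera call. They do not tell look-alikes from the thing itself.
- regions_of(camera, query): "pixels" (384x512 bool, what is visible of it) and "rect" ([centre column, centre row, width, height] in pixels, round what is visible of it).
The state is a dict: "clock": time; "joints": joint angles; "qd": joint speeds; "effort": joint torques, N m; "eef_pos": TCP position; "eef_rot": TCP orientation; "wrist_force": force on the tool from outside, world axes, zero at the start; "moment": the same for the moment, N m; "finger_gap": finger opening in mm; "finger_force": force on a finger pad.
Only numpy, scipy, OpenCV 4.12 (cv2) and the standard library are available. Lean on these libraries where they do the work, as an engineer would, in place of code of your own. Each camera call takes 0.05 s, during which the arm holds its last target. There are 200 camera calls.

### The job

Close down the nailing station: first vent the air by setting the push-pull valve knob on the air block to its middle click, then lay the pin nailer flat inside the open drawer, setting it down rather than dropping it. The drawer is locked out on its full-extension slides, so press the release lever on the drawer front down, push the drawer in while the lever is held down until it is clear of the lock, and close the drawer fully. Leave the glue bottle and the brad carton where they are.

Things in the scene. Friction and masses are not known exactly. Their poses are not given: they have to be found in the camera images.
- unit: Low plywood drawer unit fixed to the bench: carcase 280 deep (x) x 316 wide (y) x 98 high, z up. Origin on the bench below the middle of the carcase's front face. The drawer comes out along its -x and closes along its +x; drawer and lever share its yaw. Thin panes and an offcut are fixed on its top at the back, up to 128 high
- drawer (a joint): How far the drawer is pushed in, m: 0 = fully extended, 0.235 = fully home (front panel against the carcase), along the unit's +x. Locked at 0 (about 1.5 mm of play) until the release lever is pressed; the lever must be held down over the first 25 mm of travel, then the drawer runs free. Drag about 4 N, 5 N more over a light hold-in click in the last 10 mm
- drawer_floor (a point): Centre of the drawer's inner floor, on its surface, 24 mm above the bench; axes as the unit's. Inside the drawer: 227 along x by 242 along y; side and back walls 8 thick, 36 high above the floor; front panel 68 high above the floor. Fully out, the back wall stands just clear of the carcase. Clear height above the floor inside the carcase: 62 mm
- drawer_front (a point): Middle of the top edge of the drawer's flat wooden front panel, on its outer face (facing the unit's -x), 92 mm above the bench; the panel is 312 wide (y) x 84 high x 16 thick. A steel bar handle, 100 long, stands 35 mm out from the panel's middle, 40 mm below this point
- release_pad (a point): Point on top of the release lever's paddle (steel, rubber-faced, 30 wide in y), which sticks 48 mm out of the drawer's front panel, 125 mm towards the unit's -y from the drawer's middle. The point is on the paddle's middle line, about 33 mm out from the panel's face and at rest about 86 mm above the bench. Moves with the drawer
- release (a joint): Angle of the release lever, rad: 0 = at rest (paddle tilted 0.28 up towards its outer end), 0.28 = down on its stop (paddle level, its top about 74 mm above the bench). Hinged inside the front panel, 41 mm behind the pad point. Spring return: at the pad point about 3 N to start, 7 N fully down. The slide is unlocked above about 0.13
- air: Air block bolted to the bench: base plate 75 (x) x 150 (y), aluminium manifold up to 40 high, two quick couplers towards -x, a small gauge at +y (top at 88), and in the middle a grey valve body 36 square up to 76 high with a 24 diameter bonnet up to 90. Origin on the bench below the valve stem
- valve (a joint): Push-pull valve stem, m, moving straight down as it grows: 0 = pulled out (nailer outlet live), 0.012 = middle click (both outlets vented), 0.024 = pushed in. A spring detent pulls it to the nearest of the three positions; about 8 to 10 N moves it out of one
- knob (a point): Centre of the black round knob on the valve stem, 34 diameter, 26 high (its top is 13 mm above this point), 134 mm above the bench when pulled out; it moves with the stem
- nailer: Pin nailer lying on its side, 163 (x) x 142 (y) x 46 thick, about 0.8 kg. Origin at its underside below its outline's middle, z up. At the -x end the grey flat-sided barrel, 46 (x) x 95 (y) x 46. From it run along +x the black handle (y = +37 mm) and the magazine (y = -59), joined by a strut at x = 50 to 64; the loop's free opening spans x = -35 to 50, y = -50 to 21 mm
- nailer_barrel (a point): Grip point at the middle of the barrel's thickness, near the centre of mass: nailer frame x = -58.5, y = -9, z = 23 mm. The barrel is 46 across x here, and both of its sides are free for a finger
- glue: Bystander: white squeeze bottle of glue with a cone nozzle, 58 diameter x 170 high, standing; origin under its centre
- brads: Bystander: cardboard brad carton 110 x 70 x 42 high; origin under its centre
There are look-alikes about, which are no part of the job. Of the things that look like the nailer, take the one that is farthest to the robot's left at the start. There is more than one size of the air; the one meant has the size given above.

How it is judged (in metres and radians):
On the way, in this order (a step that is already met when the one before it is completed fails the run):
1. the valve knob is at its middle click (value of joint valve between 0.0085 and 0.0155 m), for 0.3 s.
2. the nailer lies flat in the open drawer, let go (z of nailer in the frame of drawer_floor between -0.006 and 0.008 m and x of nailer in the frame of drawer_floor between -0.08 and 0.08 m and y of nailer in the frame of drawer_floor between -0.08 and 0.08 m and angle between nailer's own z axis and vertical below 0.12 rad and contact force between the fingers and nailer below 0.3 N and value of joint drawer below 0.02 m), for 0.2 s.
3. the release lever is pressed down with the drawer still extended (value of joint release above 0.12 rad and value of joint drawer below 0.02 m).
4. the drawer is fully closed (value of joint drawer above 0.23 m), for 0.2 s.
At the end, for the whole second after the job is handed in: The drawer is fully home (within 5 mm) with its release lever sprung back, the nailer lies flat and at rest on the drawer's floor, and the valve knob stands at its middle click (within 3.5 mm) (all of step 1 and value of joint drawer above 0.23 m and value of joint release below 0.05 rad and z of nailer in the frame of drawer_floor between -0.006 and 0.008 m and x of nailer in the frame of drawer_floor between -0.08 and 0.08 m and y of nailer in the frame of drawer_floor between -0.08 and 0.08 m and angle between nailer's own z axis and vertical below 0.12 rad and linear speed of nailer below 0.03 m/s); the robot touches nothing.
It fails at once if the nailer is dropped (falls free from more than about 3 cm) (linear speed of nailer above 0.75 m/s and contact force between the fingers and nailer below 0.05 N).
It fails at once if the glue bottle is displaced by more than 3 cm or knocked over (distance of glue from where it was at the start of the episode above 0.03 m or angle between glue's own z axis and vertical above 0.5 rad).
It fails at once if the brad carton is displaced by more than 3 cm (distance of brads from where it was at the start of the episode above 0.03 m).
It also fails if it takes over 64 s, if anything falls off the work surface, if the arm or the gripper's body presses on something with over 40 N, if the wrist force passes 120 N, or if a joint passes its speed limit or range.

## Working session

There is one attempt and no reset: what is moved stays moved. The work goes in short steps, Python scripts to look and compute and a shell command to move; the robot and the scene stay as the last step left them, time stands still between calls to the robot, and variables do not carry over. Pictures are saved under pics/ and viewed, at most 12 in all, crops included, and the job is handed in when it is done.

```bash
mkdir -p pics
python3 - <<'E'
from cell import *
import cv2,numpy as np
s=read_state();print(s['clock'],s['eef_pos'],s['eef_rot'],s['finger_gap'])
for c in('scene','side'):
    im=camera(c);cv2.imwrite(f'pics/{c}.png',im[:,:,::-1])
    k=calibration(c);print(c,np.round(k['mtx'],1).tolist(),np.round(k['cam_to_world'],3).tolist())
    for q in('unit','nailer','air','knob','glue','brads','release_pad','drawer_front'):
        print(q,[(round(r['conf'],2),np.round(r['rect']).tolist()) for r in regions_of(c,q)[:4]])
k=calibration('wrist');print({a:np.round(b,3).tolist() for a,b in k.items()})
a=cv2.imread('pics/scene.png');b=cv2.imread('pics/side.png')
cv2.imwrite('pics/s1.png',cv2.resize(a,(800,600)));cv2.imwrite('pics/s2.png',cv2.resize(b,(800,600)))
E
```

```text
0.0 [169.15499261 523.07094076 204.87625288] [-3.14043315e+00 -9.07262821e-05  2.82878928e+00] 93.79579225916707
scene [[350.3, 0.0, 259.4], [0.0, 350.3, 195.5], [0.0, 0.0, 1.0]] [[-0.872, 0.319, -0.371, 895.579], [0.489, 0.566, -0.663, 670.178], [-0.001, -0.76, -0.65, 796.925], [0.0, 0.0, 0.0, 1.0]]
unit [(0.78, [196.0, 255.0, 222.0, 165.0])]
nailer [(0.97, [249.0, 135.0, 36.0, 27.0]), (0.87, [208.0, 165.0, 43.0, 29.0])]
air [(0.91, [402.0, 265.0, 85.0, 91.0]), (0.58, [332.0, 326.0, 63.0, 72.0])]
knob [(0.91, [418.0, 231.0, 21.0, 22.0]), (0.67, [342.0, 299.0, 17.0, 20.0])]
glue [(0.86, [254.0, 322.0, 26.0, 49.0])]
brads [(0.89, [168.0, 190.0, 40.0, 26.0]), (0.55, [332.0, 323.0, 65.0, 70.0])]
release_pad [(0.72, [249.0, 222.0, 114.0, 98.0]), (0.39, [264.0, 178.0, 12.0, 9.0])]
drawer_front [(0.8, [247.0, 220.0, 114.0, 98.0])]
side [[451.8, 0.0, 250.8], [0.0, 451.8, 186.4], [0.0, 0.0, 1.0]] [[0.958, -0.158, 0.238, 102.9], [-0.286, -0.548, 0.786, -1334.136], [0.007, -0.821, -0.57, 1061.668], [0.0, 0.0, 0.0, 1.0]]
unit [(0.78, [309.0, 191.0, 163.0, 83.0])]
nailer [(0.67, [229.0, 315.0, 60.0, 54.0])]
air [(0.64, [175.0, 154.0, 34.0, 56.0]), (0.58, [233.0, 146.0, 27.0, 42.0])]
knob [(0.49, [173.0, 136.0, 16.0, 20.0]), (0.3, [241.0, 214.0, 19.0, 11.0])]
glue [(0.91, [275.0, 145.0, 20.0, 36.0])]
brads [(0.78, [334.0, 242.0, 39.0, 35.0])]
release_pad [(0.6, [244.0, 216.0, 14.0, 4.0])]
drawer_front [(0.73, [272.0, 202.0, 86.0, 68.0])]
{'mtx': [[297.319, 0.0, 248.94], [0.0, 297.319, 197.129], [0.0, 0.0, 1.0]], 'hand_eye': [[-0.0, -0.96, -0.28, 82.523], [1.0, -0.0, -0.001, 0.374], [0.001, -0.28, 0.96, -178.834], [0.0, 0.0, 0.0, 1.0]]}
```

View pics/s1.png

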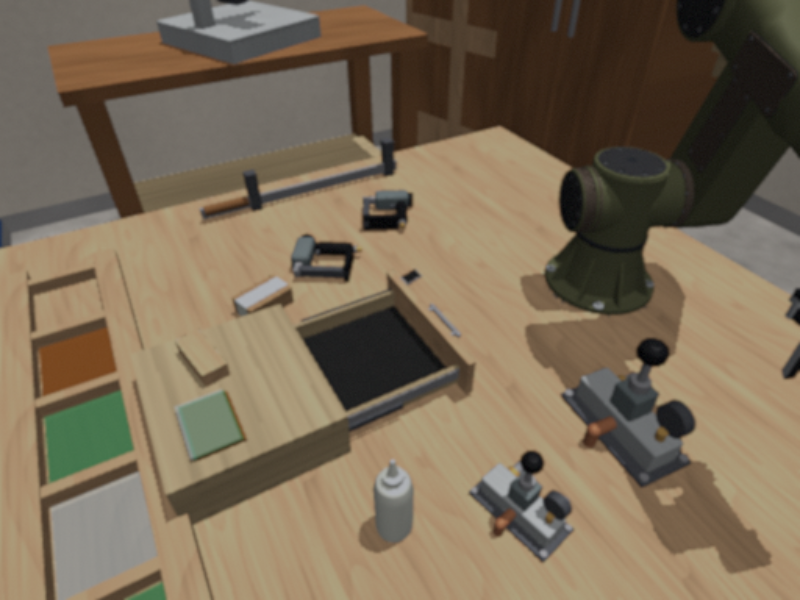

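View pics/s2.png

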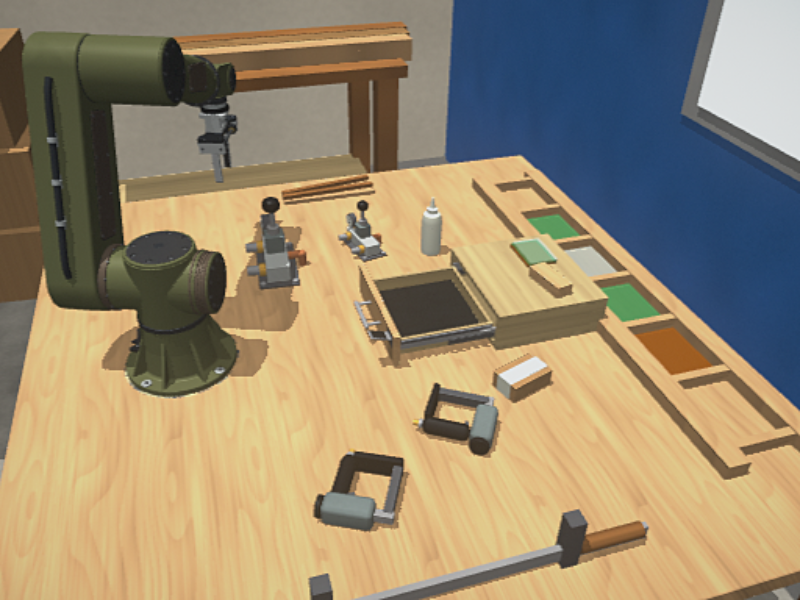

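The scene view shows two nailers: A at (323,257) by the carton and B at (387,210). They appear at (460,418) and (360,490) in the side view, so A is farther to the robot's left (larger y). There are two air blocks, a big one at scene (628,420) and a small one at (522,500), and I'll tell them apart by size. The drawer is out, with the lever at scene (411,276).

```bash
cat > h.py <<'E'
from cell import *
import cv2,numpy as np
from scipy.optimize import least_squares
from scipy.spatial.transform import Rotation as R
K={c:calibration(c) for c in('scene','side','wrist')}
def proj(c,P):
    k=K[c];T=np.linalg.inv(k['cam_to_world']);P=np.atleast_2d(P)@T[:3,:3].T+T[:3,3]
    p=P@np.array(k['mtx']).T;return p[:,:2]/p[:,2:]
def ray(c,px,st=None):
    k=K[c];m=np.array(k['mtx']);d=(np.array(px,float)-m[:2,2])/m[0,0]
    if c=='wrist':
        r=np.hypot(*d);v=np.r_[np.sin(r)*d/max(r,1e-9),np.cos(r)]
        W=np.eye(4);W[:3,:3]=R.from_euler('xyz',st['eef_rot']).as_matrix();W[:3,3]=st['eef_pos'];T=W@k['hand_eye']
    else: v=np.r_[d,1];T=np.array(k['cam_to_world'])
    return T[:3,3],T[:3,:3]@v
def at(c,px,z,st=None):
    o,v=ray(c,px,st);return o+v*(z-o[2])/v[2]
def tri(obs):
    A=0;b=0
    for c,px in obs:
        o,v=ray(c,px);v=v/np.linalg.norm(v);M=np.eye(3)-np.outer(v,v);A=A+M;b=b+M@o
    return np.linalg.solve(A,b)
def togo(P,st=None,yaw=None):
    """shift in tool axes, units of 50mm; yaw: wanted tool yaw"""
    st=st or read_state();M=R.from_euler('xyz',st['eef_rot']).as_matrix()
    d=M.T@(np.array(P)-st['eef_pos'])/50
    out=[np.round(d,3).tolist(),round(float(np.linalg.norm(d)),2)]
    if yaw is not None:
        out.append('twist total %.3f'%(-((yaw-st['eef_rot'][2]+np.pi/2)%np.pi-np.pi/2)/np.pi))
    return out
E
python3 - <<'E'
from h import *
f=.64
for n,a,b in(('big',(652,351),(270,205)),('small',(532,461),(362,206)),('glue top',(392,465),(432,203))):
    print(n,tri([('scene',np.array(a)*f),('side',np.array(b)*f)]))
obs=[('scene',(388,280),(-251,-156,92)),('scene',(473,360),(-251,156,92)),('scene',(275,308),(0,-158,98)),('scene',(348,430),(0,158,98)),('scene',(178,495),(280,158,98)),('scene',(135,362),(280,-158,98)),
('side',(360,268),(-251,156,92)),('side',(398,333),(-251,-156,92)),('side',(497,320),(0,-158,98)),('side',(607,297),(280,-158,98)),('side',(452,245),(0,158,98))]
def res(p):
    M=R.from_euler('z',p[2]).as_matrix()
    return np.concatenate([proj(c,M@np.array(P)+[p[0],p[1],0])[0]-np.array(px)*f for c,px,P in obs])
for y0 in(0,.4,-.4):
    s=least_squares(res,[600,0,y0],loss='soft_l1',x_scale=[100,100,.3]);print(s.x,s.cost,np.round(s.fun).reshape(-1,2).tolist())
for c,px in(('scene',(302,256)),('scene',(323,259)),('scene',(387,210)),('side',(484,425)),('side',(460,418)),('side',(360,490)),('scene',(262,295)),('side',(522,376))):
    print(c,px,at(c,np.array(px)*f,23)[:2].round())
for c,L in(('scene',[(603,370),(563,392),(645,482),(688,460)]),('scene',[(497,465),(470,490),(546,555),(572,530)]),):
    P=[at(c,np.array(p)*f,5) for p in L];print('plate',[np.round(p[:2]).tolist() for p in P],[round(np.linalg.norm(P[i]-P[i-1])) for i in range(4)])
E
```

```text
big [271.87857533 334.78031566 191.96673854]
small [528.1426305  371.53743041 133.24556751]
glue top [707.69975245 294.06363002 155.27506164]
[ 7.14113571e+02 -6.34004258e+00  2.84128486e-02] 41.21993433868939 [[0.0, -6.0], [1.0, 0.0], [1.0, -1.0], [0.0, -8.0], [-7.0, 4.0], [-6.0, -1.0], [-1.0, -2.0], [-1.0, 3.0], [3.0, -3.0], [0.0, -2.0], [-2.0, 1.0]]
[ 7.14113578e+02 -6.34001502e+00  2.84129256e-02] 41.219934338736614 [[0.0, -6.0], [1.0, 0.0], [1.0, -1.0], [0.0, -8.0], [-7.0, 4.0], [-6.0, -1.0], [-1.0, -2.0], [-1.0, 3.0], [3.0, -3.0], [0.0, -2.0], [-2.0, 1.0]]
[ 7.14113575e+02 -6.34002831e+00  2.84128501e-02] 41.21993433867043 [[0.0, -6.0], [1.0, 0.0], [1.0, -1.0], [0.0, -8.0], [-7.0, 4.0], [-6.0, -1.0], [-1.0, -2.0], [-1.0, 3.0], [3.0, -3.0], [0.0, -2.0], [-2.0, 1.0]]
scene (302, 256) [ 582. -405.]
scene (323, 259) [ 542. -368.]
scene (387, 210) [ 301. -494.]
side (484, 425) [ 581. -410.]
side (460, 418) [ 541. -378.]
side (360, 490) [ 298. -499.]
scene (262, 295) [ 714. -307.]
side (522, 376) [ 719. -295.]
plate [[201.0, 221.0], [307.0, 225.0], [320.0, 435.0], [226.0, 441.0]] [221, 106, 210, 95]
plate [[510.0, 292.0], [575.0, 308.0], [538.0, 448.0], [479.0, 438.0]] [149, 67, 145, 60]
```

Only the small air block matches the given size: its plate comes out at about 147 x 65 and its knob at z of about 133. The big one's plate measures about 215 x 100 with its knob at 192. I'm going above the small one's knob for a close look.

```bash
python3 -m jog '[[60,[-0.86,-0.08,-0.06],0],[60,[-0.86,-0.08,-0.06],0],[60,[-0.86,-0.08,-0.06],0],[60,[-0.86,-0.08,-0.06],0],[60,[-0.86,-0.08,-0.06],0],[60,[-0.86,-0.08,-0.06],0],[60,[-0.86,-0.08,-0.06],0],[60,[-0.86,-0.08,-0.06],0],[60,[-0.86,-0.06,-0.06],0],[60,[0,0,0],0]]' 20
python3 - <<'E'
from h import *
s=read_state();im=camera('wrist');cv2.imwrite('pics/w1.png',im[:,:,::-1])
for q in('knob','air'):
  for r in regions_of('wrist',q)[:2]:
    print(q,r['conf'],np.round(r['rect']),at('wrist',r['rect'][:2],134,s).round(1))
  for r in regions_of('side',q)[:0]: pass
print(s['eef_pos'],s['eef_rot'],len(read_state()))
E
```

```text
clock: 1.9
eef_pos: [530.4, 368.3, 231.9]
eef_rot: [-3.141, 0.0, 2.825]
wrist_force: [-0.8, -0.2, -0.4]
finger_gap: 60.0
finger_force: 0.0
knob 0.95 [251. 195.  29.  33.] [527.2 371.6 134. ]
air 0.82 [251. 165. 118.  99.] [499.4 380.6 134. ]
[530.37763613 368.25132144 231.85732349] [-3.14108361e+00  4.04426600e-04  2.82451277e+00] 10
```

View pics/w1.png

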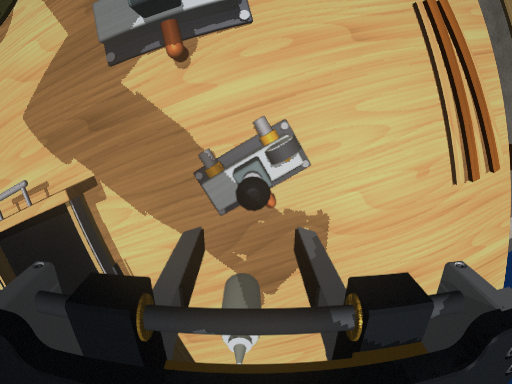

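The wrist picture shows the small block with its knob at (251,193) between the fingers, and the glue bottle well clear at (240,310). I'll grip the knob and push it down 12 mm.

```bash
python3 -c "
import cell;print([ (n,getattr(cell,n)) for n in dir(cell) if 'off' in n.lower()])"
python3 -m jog '[[60,[0.07,0.04,0.4],0],[60,[0,0,0.4],0],[60,[0,0,0.4],0],[60,[0,0,0.4],0],[60,[0,0,0.4],0],[60,[0,0,0.12],0],[30,[0,0,0],0],[20,[0,0,0],0],[20,[0,0,0],0],[20,[0,0,0],0],[20,[0,0,0],0]]' 30
python3 -c "
from h import *;im=camera('side');print(regions_of('side','knob')[0]['rect'])"
```

```text
[('grasp_offset', 18.8), ('sign_off', <function connect.<locals>.done at 0x7fc2bda0b7e0>)]
clock: 3.25
eef_pos: [524.2, 374.1, 127.4]
eef_rot: [3.141, 0.001, 2.829]
wrist_force: [-0.5, -1.9, 6.2]
finger_gap: 33.2
finger_force: 30.0
[174.3, 138.0, 15.3, 21.8]
```

```bash
python3 -m jog '[[20,[0,0,0.08],0],[20,[0,0,0.08],0],[20,[0,0,0.08],0],[20,[0,0,0],0],[20,[0,0,0],0]]' 30; python3 -m jog '[[60,[0,0,0],0],[60,[0,0,0],0],[60,[0,0,0],0]]'
python3 - <<'E'
from h import *
s=read_state();P=[]
for c,i in(('scene',0),('side',0)):
    camera(c)
    for r in regions_of(c,'knob')[:3]:print(c,r['conf'],r['rect'])
s=read_state();camera('wrist')
for r in regions_of('wrist','knob')[:2]:print(r['conf'],r['rect'])
print(proj('scene',[[527,372,134],[527,372,122],[527,372,110]]),proj('side',[[527,372,134],[527,372,122],[527,372,110]]))
E
```

```text
clock: 3.85
eef_pos: [526.1, 373.9, 120.0]
eef_rot: [3.137, 0.006, 2.828]
wrist_force: [-5.0, -11.3, 37.5]
finger_gap: 33.3
finger_force: 30.0
clock: 4.15
eef_pos: [523.8, 373.8, 114.1]
eef_rot: [-3.141, -0.0, 2.829]
wrist_force: [0.2, -0.5, -0.1]
finger_gap: 54.1
finger_force: 0.0
scene 0.64 [339.2, 297.6, 11.0, 13.5]
scene 0.55 [419.2, 230.1, 23.0, 29.0]
scene 0.25 [250.9, 321.5, 27.1, 49.7]
0.66 [249.4, 205.3, 159.6, 160.0]
0.63 [250.0, 256.9, 52.3, 54.1]
[[340.07798346 295.04039117]
 [339.27051433 298.16822274]
 [338.47917173 301.23358625]] [[230.9127896  131.49774433]
 [230.96342085 133.93894754]
 [231.01370306 136.36332184]]
```

```bash
python3 -m jog '[[60,[0,0,-0.6],0],[60,[0,0,-0.6],0],[60,[0,0,-0.6],0],[60,[0,0,-0.5],0],[60,[0,0,0],0]]'
python3 - <<'E'
from h import *
s=read_state();a=camera('wrist');b=camera('scene');c=camera('side')
for n in('wrist','scene','side'):
  for r in regions_of(n,'knob')[:3]:print(n,r['conf'],r['rect'])
print(s['eef_pos'])
t=[cv2.resize(im[y:y+80,x:x+80],(400,400),interpolation=2) for im,x,y in((b,300,275),(c,190,110))]
cv2.imwrite('pics/k.png',np.hstack(t)[:,:,::-1])
d=cv2.imread('pics/scene.png')[275:355,300:380];
E
```

```text
clock: 4.95
eef_pos: [524.8, 374.5, 233.4]
eef_rot: [3.137, 0.004, 2.829]
wrist_force: [0.4, -0.1, -0.8]
finger_gap: 60.0
finger_force: 0.0
wrist 0.73 [246.6, 202.0, 34.1, 30.8]
wrist 0.62 [238.4, 320.3, 42.7, 88.4]
scene 0.56 [419.3, 231.3, 21.0, 26.5]
scene 0.52 [343.1, 297.4, 16.0, 16.9]
side 0.37 [232.3, 134.8, 6.7, 10.8]
side 0.23 [272.0, 201.2, 85.6, 61.6]
[524.84070308 374.49008444 233.35402442]
```

View pics/k.png

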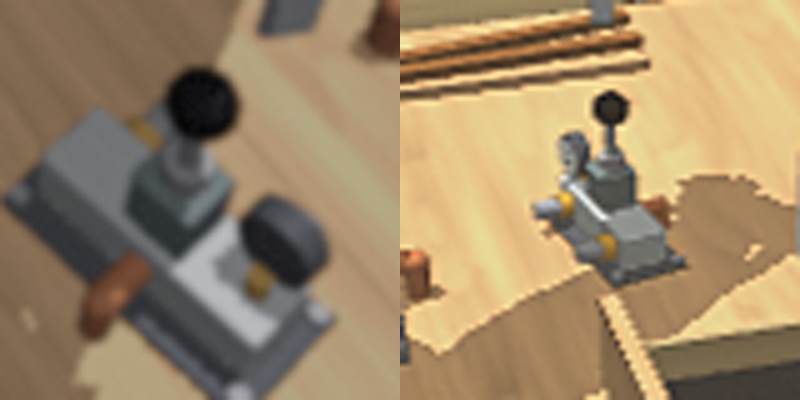

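The crop shows the ball knob at scene (340,295) and side (232,132), so it is still at about z 134: it's pulled out and the fingers slid along it. I'll push from the top with shut fingers instead.

```bash
python3 -m jog '[[0,[-0.07,-0.04,0.4],0],[0,[0,0,0.4],0],[0,[0,0,0.4],0],[0,[0,0,0.4],0],[0,[0,0,0.06],0],[0,[0,0,0],0]]'; python3 -m jog '[[0,[0,0,0.05],0],[0,[0,0,0.05],0],[0,[0,0,0.05],0],[0,[0,0,0],0]]'; python3 -m jog '[[0,[0,0,0.05],0],[0,[0,0,0],0]]'
```

```text
clock: 5.85
eef_pos: [526.5, 370.8, 146.1]
eef_rot: [-3.141, -0.001, 2.829]
wrist_force: [-0.2, -0.2, 0.2]
finger_gap: 15.5
finger_force: 0.0
clock: 6.25
eef_pos: [526.9, 371.1, 139.6]
eef_rot: [3.141, 0.001, 2.829]
wrist_force: [-0.1, 0.1, 2.0]
finger_gap: 0.5
finger_force: 1.1
clock: 6.45
eef_pos: [526.6, 370.8, 136.1]
eef_rot: [-3.141, -0.0, 2.829]
wrist_force: [-1.0, -0.2, 0.2]
finger_gap: 0.4
finger_force: 0.0
```

```bash
python3 -m jog '[[0,[0,0,-0.4],0],[0,[0,0,-0.4],0],[0,[0,0,-0.6],0],[0,[0,0,0],0]]'
cat >> h.py <<'E'
def knobpx(c,box):
    x,y,w,h=box;g=cv2.cvtColor(camera(c)[y:y+h,x:x+w],7);n,l,st,ce=cv2.connectedComponentsWithStats((g<40).astype('uint8'))
    return [(int(st[i,4]),(ce[i]+[x,y]).round(1).tolist()) for i in range(1,n) if st[i,4]>15]
E
python3 - <<'E'
from h import *
print(knobpx('scene',(325,280,40,35)),knobpx('side',(218,120,30,25)))
g=cv2.cvtColor(cv2.imread('pics/scene.png')[280:315,325:365],6)
n,l,st,ce=cv2.connectedComponentsWithStats((g<40).astype('uint8'));print(st[1:,4],ce[1:]+[325,280])
g=cv2.cvtColor(cv2.imread('pics/side.png')[120:145,218:248],6)
n,l,st,ce=cv2.connectedComponentsWithStats((g<40).astype('uint8'));print(st[1:,4],ce[1:]+[218,120])
E
```

```text
clock: 6.85
eef_pos: [527.7, 371.5, 210.5]
eef_rot: [3.137, 0.004, 2.829]
wrist_force: [0.5, 0.0, -0.6]
finger_gap: 0.5
finger_force: 0.0
[(139, [338.8, 298.5])] []
[129] [[339.92248062 295.79069767]]
[ 1 11] [[230.         129.        ]
 [232.09090909 132.        ]]
```

The scene knob blob moved from (339.9,295.8) to (338.8,298.5), which matches about 12 mm: the valve is at its middle click. Next is the nailer.

```bash
python3 -m jog '[[94,[-0.325,-0.94,0],0],[94,[-0.325,-0.94,0],0],[94,[-0.325,-0.94,0],0],[94,[-0.325,-0.94,0],0],[94,[-0.325,-0.94,0],0],[94,[-0.325,-0.94,0],0],[94,[-0.325,-0.94,0],0],[94,[-0.325,-0.94,0],0],[94,[-0.325,-0.94,0],0],[94,[-0.325,-0.94,0],0],[94,[-0.325,-0.94,0],0],[94,[-0.325,-0.94,0],0],[94,[-0.325,-0.94,0],0],[94,[-0.325,-0.94,0],0],[94,[-0.325,-0.94,0],0]]'; python3 -m jog '[[94,[0,0,0],0.0475],[94,[0,0,0],0.0475],[94,[0,0,0],0.0475],[94,[0,0,0],0.0475],[94,[0,0,0],0.0475],[94,[0,0,0],0.0475],[94,[0,0,0],0.0475],[94,[0,0,0],0.0475],[94,[0,0,0],0.0475],[94,[0,0,0],0.0475],[94,[0,0,0],0.0475],[94,[0,0,0],0.0475],[94,[0,0,0],0.0475],[94,[0,0,0],0.0475],[94,[0,0,0],0]]'
python3 - <<'E'
from h import *
s=read_state();im=camera('wrist');cv2.imwrite('pics/w2.png',cv2.resize(im[:,:,::-1],(800,600)))
for r in regions_of('wrist','nailer')[:2]:
    print(r['conf'],np.round(r['rect']),at('wrist',r['rect'][:2],40,s).round(1))
print(s['eef_pos'],s['eef_rot'],s['joints'],knobpx('scene',(325,280,40,35)))
E
```

```text
clock: 8.45
eef_pos: [541.0, -376.6, 204.8]
eef_rot: [3.141, -0.002, 2.829]
wrist_force: [0.6, 0.2, 0.2]
finger_gap: 94.0
finger_force: 0.0
clock: 9.95
eef_pos: [541.3, -374.6, 204.9]
eef_rot: [-3.139, 0.0, 0.737]
wrist_force: [0.3, 0.1, 0.3]
finger_gap: 93.9
finger_force: 0.0
0.95 [204. 331. 101.  85.] [ 323.7 -478.6   40. ]
0.92 [246. 174. 139. 117.] [ 545.3 -365.1   40. ]
[ 541.33786052 -374.63645261  204.90289483] [-3.13939435e+00  3.82882466e-04  7.37049697e-01] [-6.60999052e-01  5.49583659e-01  1.17139981e+00  6.90713860e-07
  1.42284058e+00  1.72747897e-01] [(129, [338.9, 299.0])]
```

View pics/w2.png

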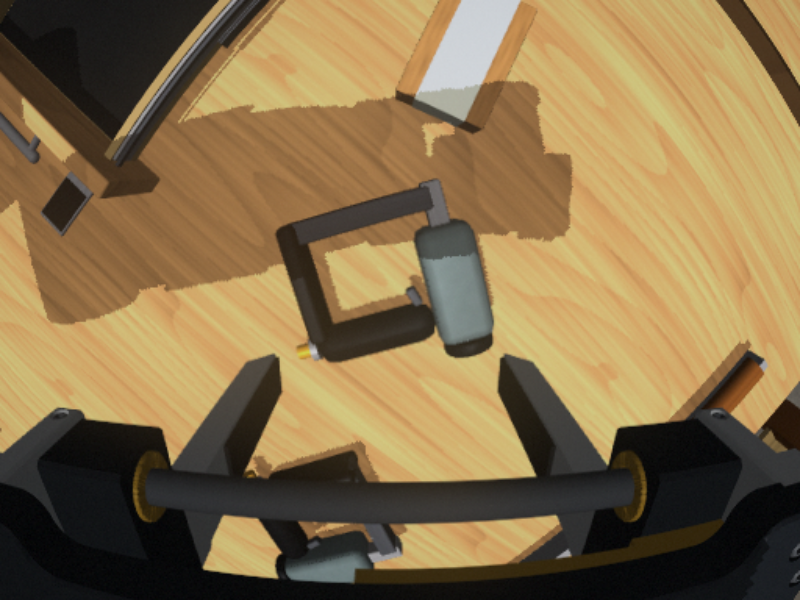

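The wrist picture shows nailer A in the middle: barrel (420-493, 222-355), black cap at its lower end, magazine at the top and the nose near (435,195). The carton is clear at (470,60). Nailer B is at the bottom.

```bash
cat >> h.py <<'E'
def fit(st,X,Y,z,p0,sc=.64):
    """X: (px, frame x), Y: (px, frame y) edge observations at height z -> world x,y,yaw"""
    def res(p):
        c,s=np.cos(p[2]),np.sin(p[2]);o=[]
        for L,i in((X,0),(Y,1)):
            for px,v in L:
                d=at('wrist',np.array(px)*sc,z,st)[:2]-p[:2]
                o.append((c*d[0]+s*d[1] if i==0 else -s*d[0]+c*d[1])-v)
        return np.array(o)
    r=least_squares(res,p0,loss='soft_l1',f_scale=3,x_scale=[50,50,.3]);return r.x,r.fun
E
python3 - <<'E'
from h import *
s=read_state()
X=[((476,250),-81.5),((493,325),-81.5),((418,250),-35.5),((434,320),-35.5),((279,240),64),((298,300),64),((305,240),50),((322,300),50)]
Y=[((468,355),71),((345,240),-47),((400,226),-47),((330,217),-71),((390,200),-71),((350,303),21),((400,295),21),((350,358),53),((410,343),53)]
p,f=fit(s,X,Y,25,[541,-373,2.3]);print(p,f.round(1))
c,q=np.cos(p[2]),np.sin(p[2]);g=p[:2]+np.array([[c,-q],[q,c]])@[-58.5,-9];print(g,np.hypot(*g))
yaw=p[2]+np.pi/2
print(togo([*g,204.9],s,yaw))
E
```

```text
[ 530.69001845 -374.36786085    2.55505968] [  0.6  -1.5  -0.5  -0.4   4.6   3.5  -1.8  -1.8   1.6   1.8   1.5   5.4
   4.  -15.8 -12.7  -1.6  -2.9]
[ 584.39388859 -399.25047188] 707.7550115115209
[[0.299, 0.942, 0.014], 0.99, 'twist total -0.076']
```

```bash
python3 -m jog '[[94,[0.15,0.47,0],0],[94,[0.15,0.47,0],0],[94,[0,0,0.6],-0.038],[94,[0,0,0.6],-0.038],[94,[0,0,0.6],0],[94,[0,0,0.3],0],[94,[0,0,0],0]]'
python3 - <<'E'
from h import *
s=read_state();im=camera('wrist');cv2.imwrite('pics/w3.png',cv2.resize(im[:,:,::-1],(800,600)))
print(s['eef_pos'],s['eef_rot'],togo([584.4,-399.3,8],s,.984))
E
```

```text
clock: 10.8
eef_pos: [583.7, -398.9, 99.2]
eef_rot: [-3.138, -0.0, 0.98]
wrist_force: [-0.6, -0.9, 0.6]
finger_gap: 94.0
finger_force: 0.0
[ 583.67614596 -398.92779646   99.15039229] [-3.13773285e+00 -2.13282766e-04  9.79622708e-01] [[0.001, 0.023, 1.823], 1.82, 'twist total -0.001']
```

View pics/w3.png

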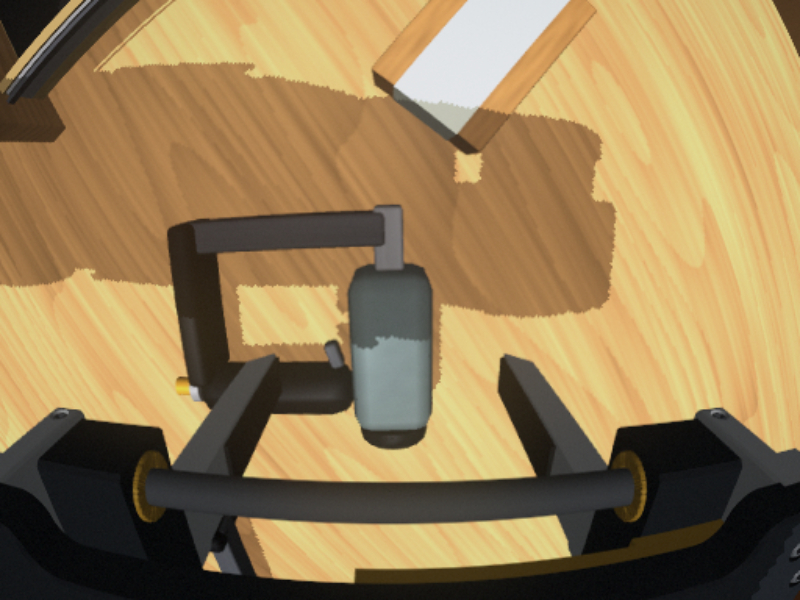

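Run:
```python
from h import *
s=read_state();M=R.from_euler('xyz',s['eef_rot']).as_matrix()
for px in((391,265),(391,291),(391,330),(391,430),(334,353),(390,240)):
    print(px,[(M.T@(at('wrist',np.array(px)*.64,z,s)-s['eef_pos'])).round(1).tolist() for z in(25,40)])
```

```text
(391, 265) [[32.4, 0.3, 76.4], [35.3, 0.3, 61.4]]
(391, 291) [[17.4, 0.3, 76.4], [21.2, 0.3, 61.4]]
(391, 330) [[-5.9, 0.4, 76.4], [-0.8, 0.3, 61.4]]
(391, 430) [[-73.4, 0.5, 76.4], [-64.3, 0.4, 61.4]]
(334, 353) [[-20.5, -33.5, 76.4], [-14.4, -31.5, 61.4]]
(390, 240) [[46.5, -0.2, 76.4], [48.6, -0.3, 61.4]]
```

The barrel is centred between the fingers (391 against 389) and the trigger at (334,353) is just clear of the pads. Descend with a slight shift away from the trigger and grip.

```bash
python3 -m jog '[[94,[0.08,0.01,0.4],0],[94,[0,0,0.4],0],[94,[0,0,0.4],0],[94,[0,0,0.4],0],[94,[0,0,0.22],0],[40,[0,0,0],0],[30,[0,0,0],0],[30,[0,0,0],0],[30,[0,0,0],0],[30,[0,0,0],0],[30,[0,0,0],0]]' 45
```

```text
clock: 11.95
eef_pos: [587.2, -396.5, 10.8]
eef_rot: [3.141, 0.0, 0.978]
wrist_force: [-0.5, 0.3, 0.3]
finger_gap: 49.3
finger_force: 0.0
```

```bash
python3 -m jog '[[30,[0,0,0],0],[30,[0,0,0],0],[30,[0,0,0],0]]' 45;  python3 -m jog '[[30,[0,0,-0.1],0],[30,[0,0,-0.2],0],[30,[0,0,-0.4],0],[30,[0,0,-0.6],0],[30,[0,0,-0.6],0],[30,[0,0,-0.6],0],[30,[0,0,-0.4],0],[30,[0,0,0],0]]'
python3 - <<'E'
from h import *
s=read_state();im=camera('wrist');b=camera('scene')
cv2.imwrite('pics/w4.png',np.hstack([cv2.resize(im,(400,300)),cv2.resize(b[120:264,200:392],(400,300))])[:,:,::-1])
print(s['eef_pos'],s['wrist_force'],s['moment'])
cv2.imwrite('pics/w4b.png',im[:,:,::-1])
E
```

```text
clock: 12.25
eef_pos: [586.9, -396.3, 10.7]
eef_rot: [-3.141, 0.0, 0.979]
wrist_force: [-3.5, 2.1, 6.1]
finger_gap: 45.9
finger_force: 44.9
clock: 13.05
eef_pos: [588.0, -397.1, 159.0]
eef_rot: [3.136, 0.0, 0.978]
wrist_force: [1.1, -0.8, -9.3]
finger_gap: 45.9
finger_force: 44.8
[ 588.0091026  -397.10468151  159.0267233 ] [ 1.05506697 -0.77616878 -9.27742137] [-0.11307796 -0.12829342  0.01878364]
```

View pics/w4.png

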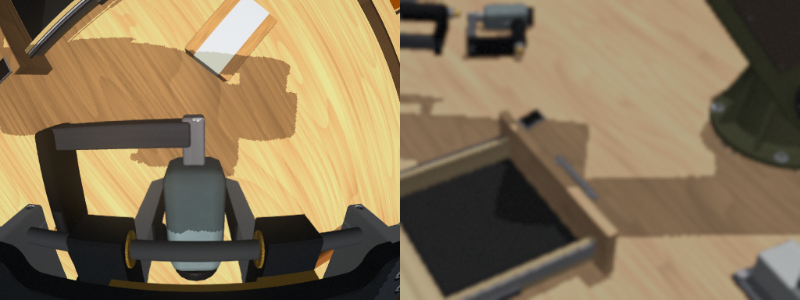

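The nailer is held off the bench (9 N), with barrel and loop level. I'm turning it square to the drawer, moving halfway and measuring the drawer from there.

```bash
python3 -m jog '[[30,[0,0,0],-0.0395],[30,[0,0,0],-0.0395],[30,[0,0,0],-0.0395],[30,[0,0,0],-0.0395],[30,[0,0,-0.2],-0.0395],[30,[0.4,0.06,-0.2],0],[30,[0.8,0.13,0],0],[30,[0.8,0.13,0],0],[30,[0.8,0.13,0],0],[30,[0.6,0.1,0],0],[30,[0.2,0,0],0],[30,[0,0,0],0]]'
python3 - <<'E'
from h import *
s=read_state();im=camera('wrist');cv2.imwrite('pics/w5.png',cv2.resize(im[:,:,::-1],(800,600)))
np.save('s5.npy',[s['eef_pos'],s['eef_rot']])
E
```

```text
clock: 14.35
eef_pos: [609.3, -213.9, 174.5]
eef_rot: [-3.14, -0.001, 1.6]
wrist_force: [0.1, -0.8, -9.3]
finger_gap: 45.8
finger_force: 44.8
```

View pics/w5.png

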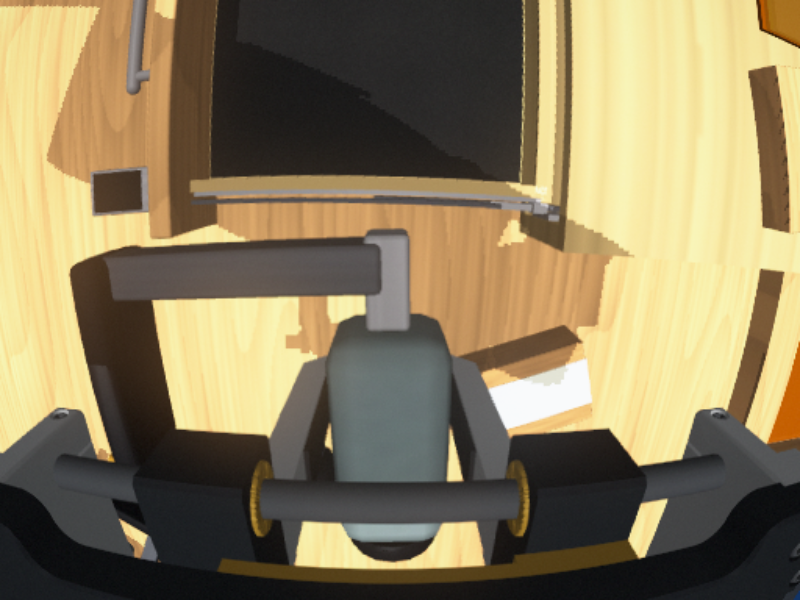

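The wrist view shows the drawer from above. Floor corners are at (211,178) and (521,180), the panel's outer top corner at (150,238), the carcase corner at (563,250) and the lever paddle at (92-148, 168-216).

Run:
```python
from h import *
a=np.load('s5.npy');s=dict(eef_pos=a[0],eef_rot=a[1])
# (px, z, unit-frame x or None, y or None)
O=[((211,100),24,-235,None),((212,170),24,-235,None),((178,100),92,-235,None),((150,110),92,-251,None),((150,200),92,-251,None),((521,60),24,-8,None),((521,160),24,-8,None),
((568,60),98,0,None),((566,200),98,0,None),((563,250),98,None,-158),((151,238),92,None,-156),((300,178),60,None,-121),((450,180),60,None,-121),((120,192),86,None,-125)]
def res(p):
    c,q=np.cos(p[2]),np.sin(p[2]);o=[]
    for px,z,x,y in O:
        d=at('wrist',np.array(px)*.64,z,s)[:2]-p[:2]
        o.append(c*d[0]+q*d[1]-x if y is None else -q*d[0]+c*d[1]-y)
    return np.array(o)
r=least_squares(res,[714,-6,.03],loss='soft_l1',f_scale=3,x_scale=[50,50,.3]);p=r.x;print(p,r.fun.round(1))
c,q=np.cos(p[2]),np.sin(p[2]);M=np.array([[c,-q],[q,c]])
w=lambda v:(p[:2]+M@np.array(v)).round(1)
print('floor',w([-121.5,0]),'pad',w([-284,-125]),'pad seen',at('wrist',np.array([120,192])*.64,86,s),'handle',w([-286,0]))
t=w([-121.5-8,0])+M@[58.5,12]
print('tcp',t,togo([*t,174.5],None,p[2]+np.pi/2))
```

```text
[ 7.08707099e+02 -1.01975857e+01  7.80013499e-03] [ 0.2  1.4  5.6  2.1  1.6 -2.9 -1.4 -3.2 -2.   0.3  1.2 -0.9 -0.7  0.2]
floor [587.2 -11.1] pad [ 425.7 -137.4] pad seen [ 433.8928191  -137.16381763   86.        ] handle [422.7 -12.4]
tcp [637.60461971   1.25593822] [[4.312, 0.689, 0.004], 4.37, 'twist total 0.006']
```

```bash
python3 -m jog '[[30,[0.5,0.08,0],0.006],[30,[0.8,0.13,0],0],[30,[0.8,0.13,0],0],[30,[0.8,0.13,0],0],[30,[0.8,0.13,0],0],[30,[0.45,0.07,0],0],[30,[0.16,0.02,0],0],[30,[0,0,0.4],0],[30,[0,0,0.5],0],[30,[0,0,0.5],0],[30,[0,0,0.5],0],[30,[0,0,0.4],0],[30,[0,0,0.2],0],[30,[0,0,0.1],0],[30,[0,0,0],0]]'
```

```text
clock: 15.9
eef_pos: [641.7, -0.5, 45.4]
eef_rot: [-3.141, 0.0, 1.579]
wrist_force: [-0.3, -0.3, -8.2]
finger_gap: 45.8
finger_force: 44.8
```

```bash
python3 -m jog '[[30,[0,-0.06,0.06],0],[30,[0,0,0.06],0],[30,[0,0,0.03],0],[30,[0,0,0.03],0],[30,[0,0,0],0]]'
```

```text
clock: 16.4
eef_pos: [638.5, 0.1, 36.3]
eef_rot: [-3.141, 0.0, 1.58]
wrist_force: [-0.2, -0.3, -8.8]
finger_gap: 45.6
finger_force: 44.8
```

```bash
python3 -m jog '[[30,[0,0,0.02],0],[30,[0,0,0.02],0],[30,[0,0,0],0]]'
```

```text
clock: 16.7
eef_pos: [638.7, 0.1, 34.8]
eef_rot: [3.141, 0.0, 1.58]
wrist_force: [-0.3, 1.2, -5.6]
finger_gap: 46.1
finger_force: 44.8
```

```bash
python3 -m jog '[[30,[0,0,0.02],0],[56,[0,0,0],0],[60,[0,0,0],0],[60,[0,0,0],0],[60,[0,0,0],0]]'; python3 -m jog '[[60,[0,0,-0.2],0],[60,[0,0,-0.4],0],[60,[0,0,-0.6],0],[60,[0,0,-0.8],0],[60,[0,0,-0.8],0],[60,[0,0,-0.4],0],[60,[0,0,0],0]]'
python3 - <<'E'
from h import *
s=read_state();im=camera('wrist');cv2.imwrite('pics/w6.png',im[:,:,::-1])
for r in regions_of('wrist','nailer')[:2]: print(r['conf'],np.round(r['rect']),at('wrist',r['rect'][:2],60,s).round(1))
print(s['eef_pos'],s['eef_rot'],knobpx('scene',(325,280,40,35)))
print(togo([425,-137.4,190],s,np.pi/2+.008))
E
```

```text
clock: 17.2
eef_pos: [638.7, 0.1, 33.6]
eef_rot: [3.141, 0.0, 1.58]
wrist_force: [-0.0, 0.1, -0.7]
finger_gap: 59.9
finger_force: 0.0
clock: 17.9
eef_pos: [639.7, 0.1, 197.7]
eef_rot: [3.135, 0.0, 1.58]
wrist_force: [0.2, -0.1, -0.1]
finger_gap: 60.0
finger_force: 0.0
0.71 [201. 194. 132. 125.] [586.4  -7.2  60. ]
[6.39674939e+02 5.21736181e-02 1.97719727e+02] [3.13532131e+00 3.99239152e-04 1.58001505e+00] [(121, [338.8, 299.0])]
[[-2.709, -4.32, 0.128], 5.1, 'twist total 0.000']
```

View pics/w6.png

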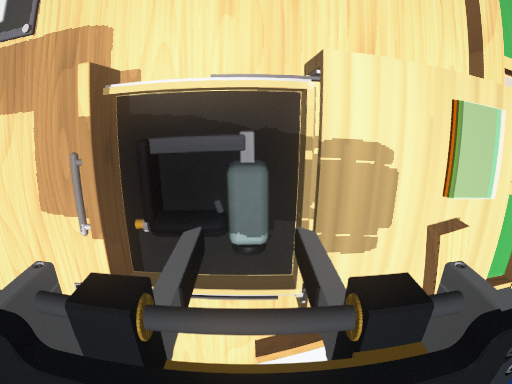

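The nailer lies flat in the drawer, from about (140,130) to (268,250) and clear of all the walls. Next I'll shut the fingers and go above the lever, close to the panel.

```bash
python3 -m jog '[[0,[-0.45,-0.68,0],0],[0,[-0.45,-0.68,0],0],[0,[-0.45,-0.68,0],0],[0,[-0.45,-0.68,0],0],[0,[-0.45,-0.68,0],0],[0,[-0.46,-0.66,0],0],[0,[0,0,0.6],0],[0,[0,0,0.6],0],[0,[0,0,0.4],0],[0,[0,0,0.3],0],[0,[0,0,0],0],[0,[0,0,0],0]]'
python3 - <<'E'
from h import *
s=read_state();im=camera('wrist');print(s['eef_pos'])
cv2.imwrite('pics/w7.png',im[:,:,::-1])
E
```

```text
clock: 19.25
eef_pos: [436.5, -137.2, 98.2]
eef_rot: [-3.14, -0.0, 1.58]
wrist_force: [0.7, -0.3, -0.4]
finger_gap: 0.4
finger_force: 0.0
[ 436.53979425 -137.1710166    98.21057566]
```

View pics/w7.png

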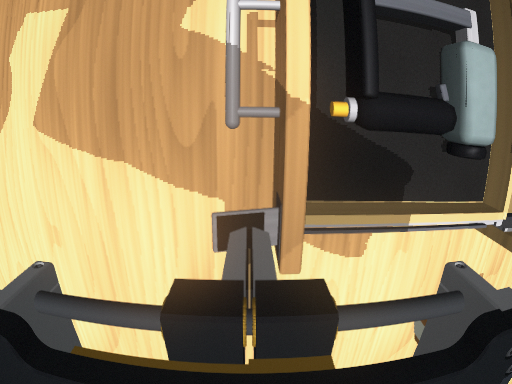

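The shut fingers are over the paddle, which shows at (213-280, 208-250) with the panel just right of it. Press down.

```bash
python3 -m jog '[[0,[0,0,0.15],0],[0,[0,0,0.15],0],[0,[0,0,0.15],0],[0,[0,0,0.08],0],[0,[0,0,0],0],[0,[0,0,0],0]]'
```

```text
clock: 19.9
eef_pos: [438.1, -137.4, 73.0]
eef_rot: [3.138, 0.001, 1.58]
wrist_force: [0.0, 3.3, 15.7]
finger_gap: 0.6
finger_force: 7.9
```

```bash
python3 -m jog '[[0,[0,0.1,0],0],[0,[0,0.2,0],0],[0,[0,0.2,0],0],[0,[0,0.2,0],0],[0,[0,0.2,0],0],[0,[0,0.2,0],0],[0,[0,0,0],0]]'
```

```text
clock: 20.6
eef_pos: [494.1, -137.2, 73.1]
eef_rot: [3.137, 0.001, 1.58]
wrist_force: [3.4, -0.7, 13.4]
finger_gap: 0.2
finger_force: 6.9
```

```bash
python3 -m jog '[[0,[0,0.2,0],0],[0,[0,0.3,0],0],[0,[0,0.3,0],0],[0,[0,0.3,0],0],[0,[0,0.3,0],0],[0,[0,0.3,0],0],[0,[0,0.3,0],0],[0,[0,0.3,0],0],[0,[0,0.3,0],0],[0,[0,0.3,0],0],[0,[0,0.2,0],0],[0,[0,0.1,0],0]]'; python3 -m jog '[[0,[0,0.1,0],0],[0,[0,0.1,0],0],[0,[0,0.1,0],0],[0,[0,0.1,0],0],[0,[0,0,0],0]]'
```

```text
clock: 21.8
eef_pos: [653.1, -136.6, 73.1]
eef_rot: [3.139, 0.002, 1.58]
wrist_force: [-4.5, -6.7, 14.6]
finger_gap: 0.2
finger_force: 7.4
clock: 22.3
eef_pos: [672.4, -136.3, 73.1]
eef_rot: [3.14, 0.002, 1.58]
wrist_force: [-4.0, -4.4, 13.8]
finger_gap: 0.7
finger_force: 6.6
```

```bash
python3 -m jog '[[0,[0,0.1,0],0],[0,[0,0.1,0],0],[0,[0,0.1,0],0],[0,[0,0,0],0]]'
```

```text
clock: 22.7
eef_pos: [680.9, -135.6, 73.1]
eef_rot: [-3.125, -0.001, 1.579]
wrist_force: [-64.1, 3.6, 42.8]
finger_gap: 0.5
finger_force: 39.9
```

```bash
python3 -m jog '[[0,[0,-0.09,0],0],[0,[0,0,-0.2],0],[0,[0,0,-0.4],0],[0,[0,0,-0.6],0],[0,[0,-0.4,-0.6],0],[0,[0,-0.8,-0.2],0],[0,[0,-0.6,0],0],[0,[0,0,0],0]]'
python3 - <<'E'
from h import *
s=read_state();im=camera('wrist');b=camera('scene');print(s['eef_pos'],knobpx('scene',(325,280,40,35)))
cv2.imwrite('pics/w8.png',np.hstack([cv2.resize(im,(400,300)),cv2.resize(b[120:384,100:452],(400,300))])[:,:,::-1])
E
```

```text
clock: 23.5
eef_pos: [590.0, -135.9, 172.1]
eef_rot: [-3.141, -0.0, 1.579]
wrist_force: [0.3, 0.3, 1.1]
finger_gap: 0.3
finger_force: 0.0
[ 589.98060639 -135.89781485  172.07133446] [(134, [338.9, 298.9])]
```

View pics/w8.png

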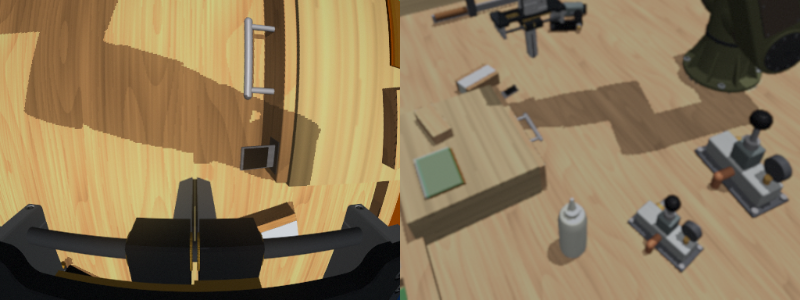

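Run:
```python
from h import *
s=read_state()
for z,px in((52,(248,80)),(52,(248,40)),(86,(258,158))): print(at('wrist',np.array(px)*1.28,z,s).round(1))
```

```text
[660.2 -41.   52. ]
[659.6  12.2  52. ]
[ 669.9 -135.3   86. ]
```

The drawer is home: the paddle moved from x 433.9 to 669.9, which is 236 mm. The lever looks sprung back, the valve is still at the middle click, and the glue and carton haven't moved.

```bash
python3 -c "
from cell import *
print(sign_off())"
```

```text
the job is handed in; nothing more can be done
None
```

I handed the job in at about 24 s; by camera and force checks the valve is at its middle click, the nailer was laid flat in the drawer, the drawer is fully closed with the lever up, and the glue and carton are untouched, but sign-off returned no verdict.

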